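# Fit the centrifuge rotor onto its keyed spindle

### The job

Fit the blue rotor onto the spindle of the small white centrifuge drive: put its bore over the spindle, turn it under light pressure until its keyway drops over the spindle's key, ease it down fully home, flush on the seat, and let go. Be gentle with the spindle bearing: never push, twist or drop the rotor hard on it, and leave the beaker, the red stopper and the brass weight where they stand.

Things in the scene. Friction and masses are not known exactly. Their poses are not given: they have to be found in the camera images.
- drive: White centrifuge drive unit, 170 (x) x 160 (y) x 56 mm high, fixed to the worktop; its place and yaw vary. Origin: centre of its underside; z up; its front (grey control panel) faces its own -x. An upright steel spindle stands in the middle of its top.
- seat (a point): On the spindle's axis, top of the round seat (40 mm across) on which the rotor's hub must finally rest, 76 mm above the worktop; axes as drive. The spindle is braked and does not turn; its rubber mount lets it sink about 1 mm for each 2 N of downward load, up to 9 mm, then it is rigid.
- key_level (a point): On the spindle's axis, 20 mm above the seat, at the height of the top of the brass key; axes as drive (NOT the key's). The key is 4 mm wide, sticks out to 15 mm from the axis and runs from the seat up to here. It points to the drive's front (-x) give or take up to 0.75 rad to either side: this angle differs each time and is not measured.
- spindle_tip (a point): Top of the spindle, on its axis, 46 mm above the seat; axes as drive. The spindle is 12 mm in diameter, its top 8 mm tapering to 5 mm. The plain length above the key guides the rotor's bore.
- grip (a point): Blue rotor, loose, about 250 g, upright on the worktop: disc 90 mm in diameter, its top 28 mm above the underside, and on it a square aluminium grip, 28 x 28 mm, from 28 to 72 mm above the underside, hollow so that the spindle passes up into it. This point is on the axis, 51 mm above the underside. z up; x and y are normal to the grip's flat sides.
- bore (a point): Mouth of the rotor's bore (13.6 mm wide, right through) under its hub (42 mm across, 28 mm high), 51 mm below grip, same axes. Fully home this point lies at seat (within 3 mm). The keyway, 6 mm wide, out to over 20 mm from the axis, all along the hub, is on the rotor's own -x side, under the red marks; it passes the key within about 0.07 rad.
- beaker_small_mid (a point): Small glass beaker, 52 mm in diameter, 58 mm tall, loose bystander; the point is half-way up.
- stopper_2_mid (a point): Red rubber stopper, 28 mm in diameter, 24 mm tall, loose bystander; the point is half-way up.
- weight_1_mid (a point): Brass weight, 23 mm in diameter, 36 mm tall, loose bystander; the point is half-way up.
Things that resemble listed ones, but are neither listed nor needed, are in the scene too. Several things look just like the part that bears grip: the one meant starts farthest from the robot's base.

How it is judged:
On the way:
1. the rotor's bore is over the spindle, the tip inside the hub (horizontal distance between bore and seat below 0.004 m and z of bore in the frame of seat below 0.04 m), for 0.1 s.
At the end, for the whole second after the job is handed in: The rotor is fully home on the spindle with its keyway over the key: bore mouth within 3 mm of the seat in height and of its axis sideways, upright within 0.06 rad, at rest and released (horizontal distance between bore and seat below 0.003 m and z of bore in the frame of seat below 0.003 m and angle between bore's own z axis and vertical below 0.06 rad and linear speed of rotor below 0.02 m/s and contact force between the fingers and rotor below 0.1 N); the robot touches nothing.
It fails at once if the rotor is pushed, twisted or dropped on the drive or its spindle with more than 30 N (contact force between rotor and drive above 30 N).
It fails at once if the beaker, the stopper or the weight is shifted by more than 20 mm (distance of any of beaker_small_mid, stopper_2_mid, weight_1_mid from where it was at the start of the episode above 0.02 m).
It also fails if it takes over 64 s, if anything falls off the work surface, if the arm or the gripper's body presses on something with over 40 N, if the wrist force passes 120 N, or if a joint passes its speed limit or range.

### The arm

A 6-joint arm with a two-finger parallel gripper is mounted at the origin on a cart in front of the work surface, level with it; the furniture and walls round the work are solid. World frame = base frame: x ahead of the robot, y to its left, z up, the work surface at z = 0. Lengths are in m, angles in rad, forces in N, time in s.
With the tool pointing down it reaches from about 0.375 to 0.9 m from the base axis. Payload 3.1 kg.
Tool frame: the origin (TCP) lies midway between the tips of the shut fingers; the grasp point (between the pads) lies 19 mm behind it; z points along the fingers, y is the line along which they close (so a half turn about z gives the same grasp; the last joint's range is limited). The gripper opens to 85 mm and grips with 20 to 120 N. Pads are 22 mm wide; open, the fingers measure 114 mm over their backs; the gripper's body (76 mm by 85 mm) begins 54 mm behind the grasp point. The pads swing forward as they close: fully open they stand 13 mm farther back than shut.
Start: joints at [-1.421, 0.527, 1.433, -0, 1.181, -0.178], TCP at [0.201, -0.592, 0.201] pointing down, gripper open.
Joint ranges: [-3.08, 3.08], [-0.75, 2.2], [0.22, 2.44], [-1.43, 4.57], [0, 2.65], [-2.85, 2.85]. Speed limits (rad/s): [2.79, 2.79, 3.14, 3.14, 3.14, 3.14].

### API

Orientations are given as a unit quaternion [x, y, z, w].
In Python, from station import r gives the robot as it stands.
- The arm moves only by the tool apply_moves, never from a script. Its argument "moves" is a list of rows, each an object with "turn": the turn, a rotation vector about the tool's x, y, z in degrees, a list of three; "dp": the shift along the tool's x, y, z in mm, a list of three; "claw": the opening, from 0 (shut) to 1 (fully open). In form: [{"turn": [wx, wy, wz], "dp": [x, y, z], "claw": claw}, ...]. A call has 1 to 12 rows; each row is the pose to reach, as a shift and turn from the pose commanded when the call began, along the tool's axes at that moment; what a row does not reach only later rows make up. A row lasts 1/8 s, in which the tool goes at most 62.5 mm and 10.7 degrees, less where a joint would pass 70% of its speed; a pose out of reach is approached as far as the arm can. A call with a gripper value outside its range is refused whole. The fingers move at their own pace and stop on an object; "newtons" is the grip in N (left out, the last holds). Time passes only in rows, so rows that repeat a pose let the fingers close. It gives the time, the measured TCP pose, the force, the opening and the grip force at its end, in the units of the state.
- r.sense(): the state, without advancing time (a new reading comes with each control period).
- r.get_image(name): name is "scene" or "top" or "wrist"; returns the picture (420x560x3 uint8, red, green, blue); there is no depth.
- r.get_calibration(name): a dict with "mtx" (3x3 intrinsics, pixels), "R" (3x3) and "t" (3): a world point X has camera coordinates R X + t. Camera axes: x right, y down, z forward; pixel columns grow to the right and rows downward; lengths in m; the calibration is good to about 2 mm. The wrist camera is an equidistant fisheye: a pixel r from the principal point sees the ray r / f radians off the axis. A picture is of the moment at which its call begins: read the wrist's pose just before it. get_calibration takes no time and is no camera call; for the wrist camera it gives the pose at the moment of the call.
- r.job_done(): hands the job in; it is judged then, once.
The state is a dict: "time": time; "qpos": joint angles; "dq": joint speeds; "joint_torque": joint torques, N m; "position": TCP position; "orientation": TCP orientation; "wrist_force": force on the tool from outside, world axes, zero at the start; "moment": the same for the moment, N m; "gripper_width": finger opening in m; "gripper_force": force on a finger pad.
Only numpy, scipy, OpenCV 4.12 (cv2) and the standard library are available. Lean on these libraries where they do the work, as an engineer would, in place of code of your own. Each camera call takes 0.05 s, during which the arm holds its last target. There are 200 camera calls.

## Working session

There is one attempt and no reset: what is moved stays moved. The work goes in short steps, Python scripts to look and compute and a tool call to move; the robot and the scene stay as the last step left them, time stands still between calls to the robot, and variables do not carry over. Pictures are saved under pics/ and viewed, at most 10 in all, crops included, and the job is handed in when it is done.

Besides the shell and the picture viewer there is one more tool, called after "Emit:" as name([rows], argument=value, ...), one row to a line, values as JSON. apply_moves: Moves the arm, as the interface text tells. Its arguments: {"type":"object","properties":{"moves":{"type":"array"},"newtons":{"type":"number"}},"required":["moves"]}

```bash
mkdir -p pics; ls
python3 - <<'E'
from station import r
import cv2,numpy as np
for n in("scene","top"):
    cv2.imwrite(f"pics/{n}0.png",r.get_image(n)[:,:,::-1]); c=r.get_calibration(n); print(n,c)
print(r.sense())
E
```

```text
pics
scene {'mtx': array([[499.69530556,   0.        , 279.69209548],
       [  0.        , 499.69530556, 208.62093561],
       [  0.        ,   0.        ,   1.        ]]), 'R': array([[ 0.8564913 , -0.51582756, -0.01856309],
       [-0.37362696, -0.59476276, -0.71180064],
       [ 0.35612575,  0.61658673, -0.70213621]]), 't': array([-0.46898194,  0.24984053,  1.52875166])}
top {'mtx': array([[414.86653523,   0.        , 284.89487324],
       [  0.        , 414.86653523, 211.40141947],
       [  0.        ,   0.        ,   1.        ]]), 'R': array([[-0.02509838, -0.99963951, -0.00953541],
       [-0.99710881,  0.02571689, -0.07150287],
       [ 0.07172231,  0.00771323, -0.99739481]]), 't': array([-0.0055392 ,  0.53245337,  1.10521306])}
{'time': 0.1, 'qpos': array([-1.42150796e+00,  5.28398190e-01,  1.43377597e+00,  2.74051212e-05,
        1.18140370e+00, -1.78473542e-01]), 'dq': array([ 0.00031326, -0.00147641, -0.0034744 ,  0.00048073,  0.00078284,
       -0.00103603]), 'joint_torque': array([-3.17704989e-04, -4.43303883e+01, -1.78587270e+01, -2.88033925e-04,
        3.88397661e-03, -1.31568578e-05]), 'position': array([ 0.20114813, -0.59100287,  0.19961561]), 'orientation': array([ 9.86601908e-01,  1.63143155e-01,  2.71543903e-05, -9.92311825e-04]), 'wrist_force': array([-0.3962803 , -0.04373146,  0.1307898 ]), 'moment': array([-0.0299576 ,  0.00880294, -0.0179096 ]), 'gripper_force': 0.0, 'gripper_width': 0.08578516331980619}
```

View pics/scene0.png

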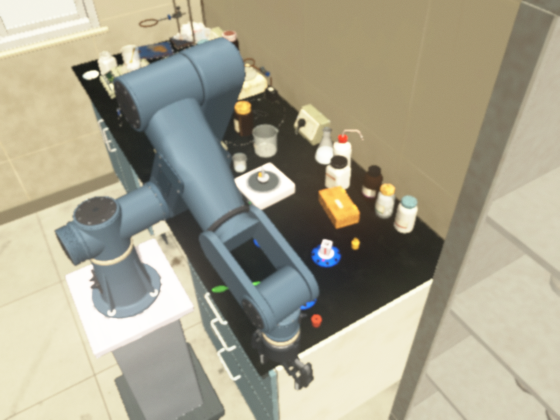

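View pics/top0.png

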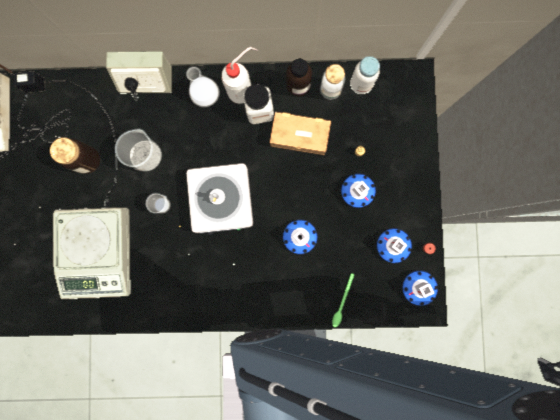

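The top view shows four blue discs, at (358,190), (300,237, no tall grip), (395,245) and (420,288). The drive is at (220,197), the weight at (360,151), the stopper at (430,248) and the beaker at (157,203). I'll compute ranges and enlarge.

```bash
cat > h.py <<'E'
from station import r
import cv2,numpy as np
def ray(n,u,v,c=None):
    c=c or r.get_calibration(n); K=c["mtx"]
    if n=="wrist":
        a=np.array([u-K[0,2],v-K[1,2]]); th=np.hypot(*a)/K[0,0]; a=a/(np.hypot(*a)+1e-9)
        d=np.array([*(np.sin(th)*a),np.cos(th)])
    else: d=np.array([(u-K[0,2])/K[0,0],(v-K[1,2])/K[1,1],1])
    return -c["R"].T@c["t"], c["R"].T@d
def at(n,u,v,z,c=None):
    o,d=ray(n,u,v,c); return o+d*(z-o[2])/d[2]
def proj(n,X,c=None):
    c=c or r.get_calibration(n); p=c["R"]@np.array(X)+c["t"];K=c["mtx"]
    if n=="wrist":
        th=np.arctan2(np.hypot(p[0],p[1]),p[2]); q=p[:2]/(np.hypot(p[0],p[1])+1e-12)*th*K[0,0]
    else: q=p[:2]/p[2]*K[0,0]
    return q+K[:2,2]
E
python3 - <<'E'
from h import *
for nm,u,v,z in[("A",358,190,.028),("B",300,237,.028),("C",395,245,.028),("D",420,288,.028),("drive",220,197,.056),("weight",360,151,.036),("stop",430,248,.024),("beaker",157,203,.03)]:
    p=at("top",u,v,z); print(nm,p.round(3),np.hypot(*p[:2]).round(3))
im=cv2.imread("pics/top0.png")
a=cv2.resize(im[135:255,175:265],None,fx=4.5,fy=4.5,interpolation=3)
b=cv2.resize(im[135:255,325:410],None,fx=4.5,fy=4.5,interpolation=3)
cv2.imwrite("pics/crop.png",np.hstack([a,b]))
E
```

```text
A [ 0.584 -0.217  0.028] 0.623
B [ 0.462 -0.058  0.028] 0.465
C [ 0.434 -0.31   0.028] 0.534
D [ 0.319 -0.371  0.028] 0.49
drive [0.572 0.15  0.056] 0.591
weight [ 0.689 -0.225  0.036] 0.725
stop [ 0.424 -0.404  0.024] 0.586
beaker [0.563 0.325 0.03 ] 0.65
```

View pics/crop.png

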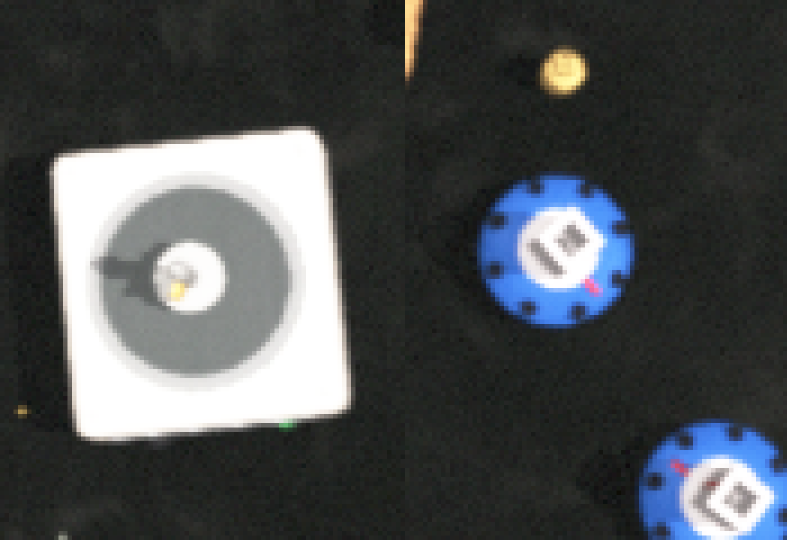

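The rotor meant is A at (358,190). It is at x 0.584, y -0.217, range 0.623 m, which is the farthest of the four; B is 0.465, C 0.534 and D 0.490. The crop confirms the square grip, with the red mark at (593,286) towards -x,-y, so the rotor's x axis is at about 47°. The brass key shows at crop (177,290) on the drive, at roughly 140° world. Next I move above A.

Emit:
apply_moves([
  {"turn":[0,0,-118],"dp":[483,-231,-60],"claw":1},
  {"turn":[0,0,-118],"dp":[483,-231,-60],"claw":1},
  {"turn":[0,0,-118],"dp":[483,-231,-60],"claw":1},
  {"turn":[0,0,-118],"dp":[483,-231,-60],"claw":1},
  {"turn":[0,0,-118],"dp":[483,-231,-60],"claw":1},
  {"turn":[0,0,-118],"dp":[483,-231,-60],"claw":1},
  {"turn":[0,0,-118],"dp":[483,-231,-60],"claw":1},
  {"turn":[0,0,-118],"dp":[483,-231,-60],"claw":1},
  {"turn":[0,0,-118],"dp":[483,-231,-60],"claw":1},
  {"turn":[0,0,-118],"dp":[483,-231,-60],"claw":1},
  {"turn":[0,0,-118],"dp":[483,-231,-60],"claw":1},
  {"turn":[0,0,-118],"dp":[483,-231,-60],"claw":1},
])

```text
time: 1.6
position: [0.5839, -0.2171, 0.2599]
orientation: [0.369, 0.929, 0.0, -0.001]
wrist_force: [1.2, 0.8, 0.4]
gripper_width: 0.0854
gripper_force: 0.0
```

Run:
```python
from h import *
s=r.sense(); c=r.get_calibration("wrist"); im=r.get_image("wrist")[:,:,::-1]
np.savez("w1.npz",**c); cv2.imwrite("pics/w1.png",im)
print({k:s[k] for k in("time","qpos","position","orientation","wrist_force")}, "cam",-c["R"].T@c["t"],c["mtx"],c["R"][2])
print(proj("wrist",[.584,-.217,.072],c))
```

```text
{'time': 1.6, 'qpos': array([-5.35027421e-01,  4.66983310e-01,  1.36623096e+00, -3.35739576e-07,
        1.30961293e+00, -1.34977193e+00]), 'position': array([ 0.58393195, -0.21705939,  0.25993607]), 'orientation': array([ 3.69086367e-01,  9.29394896e-01,  9.63549785e-05, -6.09706171e-04]), 'wrist_force': array([1.19329201, 0.77330018, 0.35763738])} cam [ 0.52523472 -0.16211859  0.43286679] [[325.1922621    0.         286.06427261]
 [  0.         325.1922621  209.49382597]
 [  0.           0.           1.        ]] [ 0.2269891  -0.21587971 -0.94966936]
[286.88666335 177.17684287]
```

View pics/w1.png

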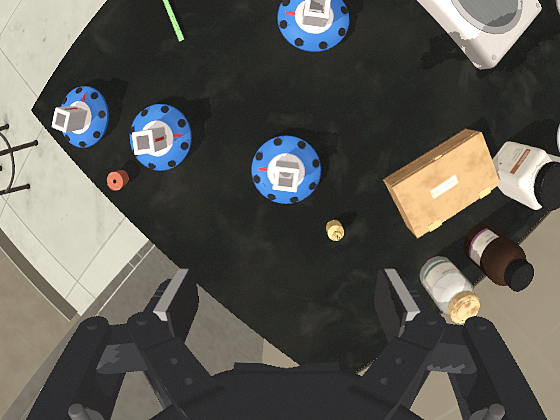

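The wrist view shows rotor A at (287,170), its red mark at (263,170), the grip at (287,178) and the weight at (335,231). I'll enlarge it for the exact pose.

Run:
```python
from h import *
im=cv2.imread("pics/w1.png")
cv2.imwrite("pics/w1c.png",cv2.resize(im[130:210,240:340],None,fx=7,fy=7,interpolation=2))
```

```text
(no output)
```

View pics/w1c.png

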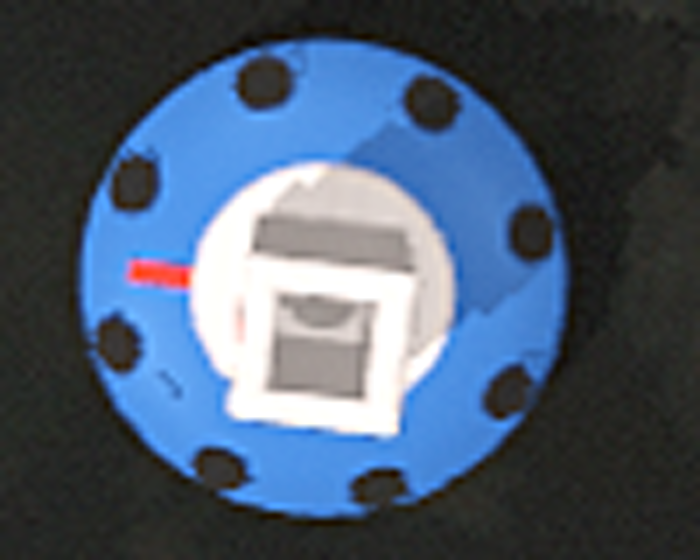

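Run:
```python
from h import *
c=dict(np.load("w1.npz"))
f=lambda x,y,z: at("wrist",240+x/7-.43,130+y/7-.43,z,c)
C=np.array([f(*p,.072) for p in((247,257),(415,274),(396,437),(228,415))])
print(C.round(4),C.mean(0)); 
for i in range(4):
    d=C[(i+1)%4]-C[i]; print(np.hypot(*d[:2]).round(4),np.degrees(np.arctan2(d[1],d[0])).round(1))
E_=np.array([f(*p,.026) for p in((82,277),(567,277),(324,38),(324,518))]);print(E_.round(4),(E_[0]+E_[1])/2,(E_[2]+E_[3])/2)
m=f(130,271,.028)-C.mean(0); print(m,np.degrees(np.arctan2(m[1],m[0])))
```

```text
[[ 0.5655 -0.2182  0.072 ]
 [ 0.5861 -0.2004  0.072 ]
 [ 0.604  -0.2212  0.072 ]
 [ 0.5824 -0.2387  0.072 ]] [ 0.58450434 -0.21964056  0.072     ]
0.0272 40.9
0.0274 -49.2
0.0278 -141.0
0.0265 129.5
[[ 0.5526 -0.2498  0.026 ]
 [ 0.6132 -0.1854  0.026 ]
 [ 0.5512 -0.1879  0.026 ]
 [ 0.6163 -0.2492  0.026 ]] [ 0.58285445 -0.21756697  0.026     ] [ 0.58375945 -0.2185309   0.026     ]
[-0.02682365 -0.02260067 -0.044     ] -139.88368072835644
```

Grip corners measure about 27 mm on a side against 28 given. The centre is (0.584,-0.219) and the rotor's x axis is at 40.3°. Descend and grasp.

Emit:
apply_moves([
  {"turn":[0,0,6.4],"dp":[-1.6,-1.5,60],"claw":1},
  {"turn":[0,0,6.4],"dp":[-1.6,-1.5,120],"claw":1},
  {"turn":[0,0,6.4],"dp":[-1.6,-1.5,170],"claw":1},
  {"turn":[0,0,6.4],"dp":[-1.6,-1.5,205],"claw":1},
  {"turn":[0,0,6.4],"dp":[-1.6,-1.5,226],"claw":1},
  {"turn":[0,0,6.4],"dp":[-1.6,-1.5,226],"claw":1},
  {"turn":[0,0,6.4],"dp":[-1.6,-1.5,226],"claw":0},
  {"turn":[0,0,6.4],"dp":[-1.6,-1.5,226],"claw":0},
  {"turn":[0,0,6.4],"dp":[-1.6,-1.5,226],"claw":0},
  {"turn":[0,0,6.4],"dp":[-1.6,-1.5,226],"claw":0},
  {"turn":[0,0,6.4],"dp":[-1.6,-1.5,226],"claw":0},
  {"turn":[0,0,6.4],"dp":[-1.6,-1.5,226],"claw":0},
], newtons=40)

```text
time: 3.15
position: [0.5851, -0.22, 0.0357]
orientation: [0.42, 0.908, -0.0, 0.001]
wrist_force: [0.2, 0.6, 5.6]
gripper_width: 0.0266
gripper_force: 39.7
```

Emit:
apply_moves([
  {"turn":[0,0,0],"dp":[0,0,-30],"claw":0},
  {"turn":[0,0,0],"dp":[0,0,-90],"claw":0},
  {"turn":[0,0,8],"dp":[20,10,-140],"claw":0},
  {"turn":[0,0,18],"dp":[60,25,-170],"claw":0},
  {"turn":[0,0,28],"dp":[110,46,-170],"claw":0},
  {"turn":[0,0,38],"dp":[160,68,-170],"claw":0},
  {"turn":[0,0,48],"dp":[210,90,-170],"claw":0},
  {"turn":[0,0,58],"dp":[245,104,-170],"claw":0},
  {"turn":[0,0,68],"dp":[265,113,-170],"claw":0},
  {"turn":[0,0,77],"dp":[265,113,-170],"claw":0},
  {"turn":[0,0,77],"dp":[265,113,-170],"claw":0},
  {"turn":[0,0,77],"dp":[265,113,-170],"claw":0},
])

```text
time: 4.65
position: [0.4984, 0.0552, 0.2042]
orientation: [0.893, 0.45, -0.0, -0.0]
wrist_force: [-0.0, -0.3, -2.7]
gripper_width: 0.0262
gripper_force: 40.4
```

Run:
```python
from h import *
s=r.sense(); c=r.get_calibration("wrist"); im=r.get_image("wrist")[:,:,::-1]
np.savez("w2.npz",**c); cv2.imwrite("pics/w2.png",im)
print({k:s[k] for k in("time","qpos","position","orientation","wrist_force","gripper_width")})
p=proj("wrist",[.572,.15,.076],c); print(p)
x,y=int(p[0]),int(p[1]); x0=max(0,min(x-70,420)); y0=max(0,y-50); print(x0,y0)
a=cv2.resize(im[y0:y0+100,x0:x0+140],None,fx=4,fy=4,interpolation=2)
b=cv2.resize(im[::1],None,fx=1,fy=1)[:,150:390]
a=cv2.copyMakeBorder(a,0,20,0,0,cv2.BORDER_CONSTANT)
cv2.imwrite("pics/w2c.png",np.hstack([a,b]))
```

```text
{'time': 4.65, 'qpos': array([-1.12872717e-01,  3.57499409e-01,  1.73222217e+00, -9.08639920e-05,
        1.05271109e+00,  5.24487567e-01]), 'position': array([0.49841907, 0.05518679, 0.20418215]), 'orientation': array([ 8.93039636e-01,  4.49977811e-01, -3.73028866e-04, -1.97015851e-04]), 'wrist_force': array([-0.0388327 , -0.34564757, -2.70304207]), 'gripper_width': 0.026173218429702137}
[289.13151654  62.45340512]
219 12
```

View pics/w2c.png

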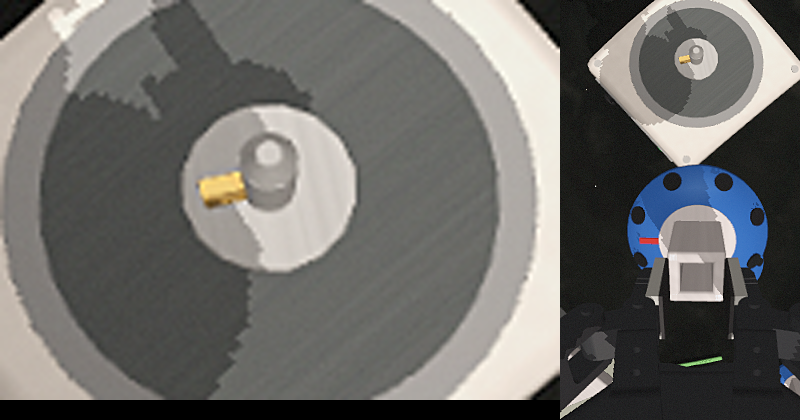

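The crop shows the seat circle centred at (269,187), the spindle tip at (269,151), and the key pointing left from (243,172) to (200,180). In the full frame the held rotor's red mark is on its left, as expected. Zoom on the key once.

Run:
```python
from h import *
c=dict(np.load("w2.npz"))
f=lambda x,y,z: at("wrist",219+x/4-.37,12+y/4-.37,z,c)
L,R,T,B=[f(*p,.076) for p in((182,187),(356,187),(269,103),(269,272))]
print("seat",(L+R)/2,(T+B)/2,np.linalg.norm(L-R),np.linalg.norm(T-B)); print("tip",f(269,151,.122))
print("disc",(f(40,187,.06)+f(499,187,.06))/2)
for a,b in(((243,172),(200,180)),((245,200),(203,208))):
    d=f(*b,.096)-f(*a,.096); print("keydir",np.degrees(np.arctan2(d[1],d[0])),np.linalg.norm(d))
im=cv2.imread("pics/w2.png")
cv2.imwrite("pics/k.png",cv2.resize(im[42:72,260:300],None,fx=16,fy=16,interpolation=2))
```

```text
seat [0.57204134 0.154995   0.076     ] [0.57196204 0.15488445 0.076     ] 0.03928295576033457 0.039967392258952676
tip [0.57235491 0.15528594 0.122     ]
disc [0.5742501  0.15784727 0.06      ]
keydir 153.92916493223726 0.009213991667016124
keydir 154.1803850346315 0.009009522686078237
```

View pics/k.png

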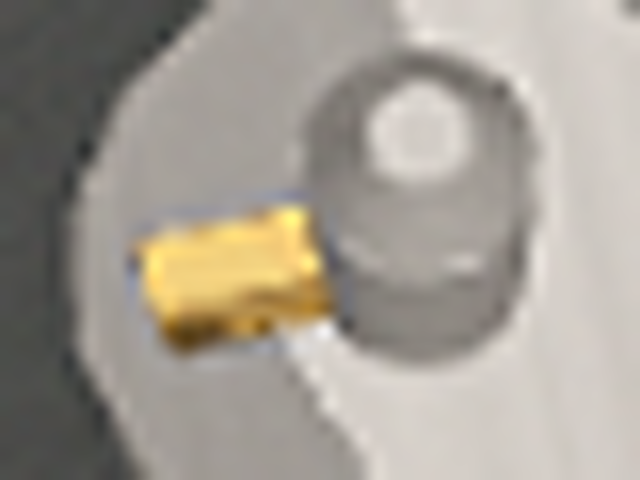

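Run:
```python
from h import *
c=dict(np.load("w2.npz"))
f=lambda x,y,z: at("wrist",260+x/16-.47,42+y/16-.47,z,c)
A=np.array([.5722,.1551,.096])
print("tip",f(419,132,.122))
o=f(152,283,.096)-A; print(o,np.hypot(*o[:2]),np.degrees(np.arctan2(o[1],o[0])))
for a,b in(((300,208),(140,244)),((325,285),(162,320))):
    d=f(*b,.096)-f(*a,.096); print(np.degrees(np.arctan2(d[1],d[0])),np.hypot(*d[:2]))
# held rotor: mark, tool y
s=r.sense();o=s["orientation"];t=2*np.degrees(np.arctan2(o[1],o[0]));print("toolx",t)
d=A[:2]-s["position"][:2];t=np.radians(t);print("dtool",d@[np.cos(t),np.sin(t)],d@[np.sin(t),-np.cos(t)])
# grip corners of held rotor, full-image (x+150-560)
for q in((675,221,259),):pass
```

```text
tip [0.57206326 0.15510008 0.122     ]
[-1.37472833e-02  5.33751150e-03 -2.77555756e-17] 0.014747095587047761 158.7808319109616
156.13721203511824 0.00864006691091586
155.5936521512108 0.008783170305319112
toolx 53.44812274826986
dtool 0.1242057199381668 -0.0003944420504199131
```

Run:
```python
from h import *
from scipy.optimize import least_squares
c=dict(np.load("w2.npz")); im=cv2.imread("pics/w2.png")
hsv=cv2.cvtColor(im,cv2.COLOR_BGR2HSV); m=cv2.inRange(hsv,(100,120,50),(130,255,255)); m[:150]=0; m[275:]=0
m[:,:200]=0;m[:,380:]=0
cn=max(cv2.findContours(m,0,1)[0],key=cv2.contourArea)
h=cv2.convexHull(cn)[:,0]; h=h[(h[:,1]<255)]
s=r.sense();p=s["position"]; t=np.radians(53.45); X=np.array([np.cos(t),np.sin(t)]);Y=np.array([np.sin(t),-np.cos(t)])
P=np.array([at("wrist",u,v,.198,c)[:2]-p[:2] for u,v in h]); P=np.c_[P@X,P@Y]
f=least_squares(lambda q:np.hypot(*(P-q[:2]).T)-q[2],[0,0,.045],loss="soft_l1",f_scale=.001);print(f.x,len(P),h[:,1].max(), np.abs(f.fun).max())
f=least_squares(lambda q:np.hypot(*(P-q[:2]).T)-.045,[0,0],loss="soft_l1",f_scale=.001);print(f.x)
print("tcp px",proj("wrist",p,c))
```

```text
[0.00497552 0.00064468 0.04258629] 31 250 0.0003250750093738222
[0.00203699 0.00134316]
tcp px [285.96766418 246.71796374]
```

Run:
```python
from h import *
from scipy.optimize import least_squares
c=dict(np.load("w2.npz")); im=cv2.imread("pics/w2.png")
p=r.sense()["position"]; t=np.radians(53.45); X=np.array([np.cos(t),np.sin(t)]);Y=np.array([np.sin(t),-np.cos(t)])
hsv=cv2.cvtColor(im,cv2.COLOR_BGR2HSV); m=cv2.inRange(hsv,(100,120,50),(130,255,255)); m[:150]=0; m[275:]=0
m[:,:200]=0;m[:,380:]=0
cn=max(cv2.findContours(m,0,1)[0],key=cv2.contourArea)
h=cv2.convexHull(cn)[:,0]; h=h[(h[:,1]<255)]
for z in(.204,.198,.194,.19,.186,.182):
    P=np.array([at("wrist",u,v,z,c)[:2]-p[:2] for u,v in h]); P=np.c_[P@X,P@Y]
    f=least_squares(lambda q:np.hypot(*(P-q[:2]).T)-q[2],[0,0,.045]);print(z,f.x.round(4),np.abs(f.fun).max().round(5))
cv2.imwrite("pics/g.png",cv2.resize(im[150:310,210:370],None,fx=3.7,fy=3.7,interpolation=2))
```

```text
0.204 [0.0075 0.0006 0.0412] 0.00031
0.198 [0.005  0.0006 0.0426] 0.00032
0.194 [0.0033 0.0007 0.0435] 0.00033
0.19 [0.0016 0.0007 0.0445] 0.00034
0.186 [-0.0001  0.0007  0.0454] 0.00035
0.182 [-0.0018  0.0007  0.0464] 0.00035
```

View pics/g.png

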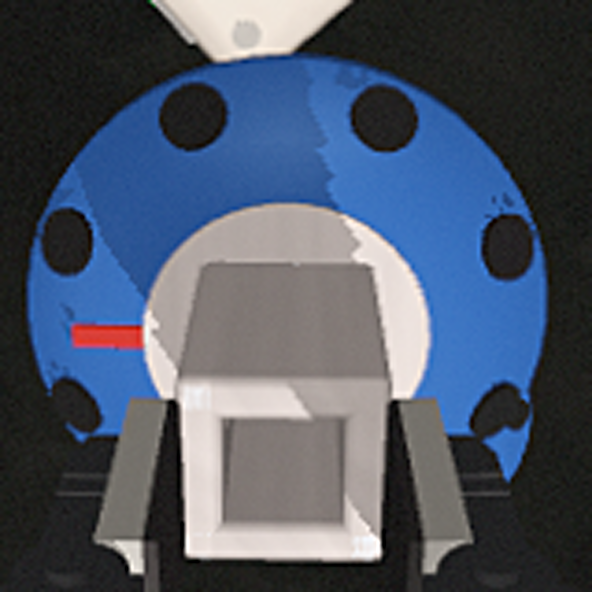

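Run:
```python
from h import *
c=dict(np.load("w2.npz"))
p=r.sense()["position"]; t=np.radians(53.45); X=np.array([np.cos(t),np.sin(t)]);Y=np.array([np.sin(t),-np.cos(t)])
for z in(.242,.238,.234):
    P=np.array([at("wrist",210+x/3.7-.36,150+y/3.7-.36,z,c)[:2]-p[:2] for x,y in((178,378),(388,378),(382,558),(188,558))]);P=np.c_[P@X,P@Y]
    print(z,P.round(4).tolist(),P.mean(0).round(4))
# hub circle at z=.198: left, right, top
z=.198
for z in(.198,.19):
    P=np.array([at("wrist",210+x/3.7-.36,150+y/3.7-.36,z,c)[:2]-p[:2] for x,y in((144,332),(430,332),(287,203))]);P=np.c_[P@X,P@Y];print(z,P.round(4).tolist())
```

```text
0.242 [[0.0149, -0.013], [0.015, 0.0132], [-0.0122, 0.0135], [-0.0122, -0.0126]] [0.0014 0.0003]
0.238 [[0.013, -0.0134], [0.0131, 0.0136], [-0.0149, 0.0139], [-0.015, -0.013]] [-0.001   0.0003]
0.234 [[0.0111, -0.0138], [0.0111, 0.014], [-0.0177, 0.0143], [-0.0177, -0.0134]] [-0.0033  0.0003]
0.198 [[0.0018, -0.0226], [0.0019, 0.0241], [0.0239, 0.0007]]
0.19 [[-0.0017, -0.0236], [-0.0016, 0.0251], [0.0214, 0.0007]]
```

No slip: the grip top measures about 28 mm and is centred within about 1 mm of the TCP. The key is at about 158°, so I turn -14.5° and move 123.5 mm along tool x, then ease down to the tip.

Emit:
apply_moves([
  {"turn":[0,0,-7],"dp":[40,0,0],"claw":0},
  {"turn":[0,0,-14.5],"dp":[80,0,0],"claw":0},
  {"turn":[0,0,-14.5],"dp":[110,-0.6,0],"claw":0},
  {"turn":[0,0,-14.5],"dp":[123.5,-0.6,0],"claw":0},
  {"turn":[0,0,-14.5],"dp":[123.5,-0.6,10],"claw":0},
  {"turn":[0,0,-14.5],"dp":[123.5,-0.6,25],"claw":0},
  {"turn":[0,0,-14.5],"dp":[123.5,-0.6,40],"claw":0},
  {"turn":[0,0,-14.5],"dp":[123.5,-0.6,44],"claw":0},
  {"turn":[0,0,-14.5],"dp":[123.5,-0.6,47],"claw":0},
  {"turn":[0,0,-14.5],"dp":[123.5,-0.6,50],"claw":0},
  {"turn":[0,0,-14.5],"dp":[123.5,-0.6,50],"claw":0},
])

```text
time: 6.08
position: [0.572, 0.1549, 0.1546]
orientation: [0.83, 0.558, 0.0, 0.0]
wrist_force: [0.2, -0.4, -3.0]
gripper_width: 0.0264
gripper_force: 40.4
```

Emit:
apply_moves([
  {"turn":[0,0,0],"dp":[0,0,2],"claw":0},
  {"turn":[0,0,0],"dp":[0,0,4],"claw":0},
  {"turn":[0,0,0],"dp":[0,0,6],"claw":0},
  {"turn":[0,0,0],"dp":[0,0,6],"claw":0},
])

```text
time: 6.58
position: [0.5717, 0.1549, 0.1483]
orientation: [0.83, 0.558, -0.0, -0.0]
wrist_force: [-0.3, -0.1, -2.0]
gripper_width: 0.0264
gripper_force: 40.4
```

Emit:
apply_moves([
  {"turn":[0,0,0],"dp":[0,0,2],"claw":0},
  {"turn":[0,0,0],"dp":[0,0,4],"claw":0},
  {"turn":[0,0,0],"dp":[0,0,6],"claw":0},
  {"turn":[0,0,0],"dp":[0,0,8],"claw":0},
  {"turn":[0,0,0],"dp":[0,0,10],"claw":0},
  {"turn":[0,0,0],"dp":[0,0,10],"claw":0},
])

```text
time: 7.32
position: [0.5717, 0.1548, 0.1383]
orientation: [0.83, 0.558, -0.0, -0.0]
wrist_force: [0.0, 0.1, -1.9]
gripper_width: 0.0267
gripper_force: 40.4
```

Emit:
apply_moves([
  {"turn":[0,0,0],"dp":[0,0,2],"claw":0},
  {"turn":[0,0,0],"dp":[0,0,4],"claw":0},
  {"turn":[0,0,0],"dp":[0,0,6],"claw":0},
  {"turn":[0,0,0],"dp":[0,0,7],"claw":0},
  {"turn":[0,0,0],"dp":[0,0,8],"claw":0},
  {"turn":[0,0,0],"dp":[0,0,9],"claw":0},
  {"turn":[0,0,0],"dp":[0,0,10],"claw":0},
  {"turn":[0,0,0],"dp":[0,0,10],"claw":0},
])

```text
time: 8.32
position: [0.5718, 0.1549, 0.1284]
orientation: [0.83, 0.558, -0.0, -0.0]
wrist_force: [-1.1, 0.1, -3.3]
gripper_width: 0.0263
gripper_force: 40.4
```

Emit:
apply_moves([
  {"turn":[0,0,0],"dp":[0,0,1],"claw":0},
  {"turn":[0,0,0],"dp":[0,0,2],"claw":0},
  {"turn":[0,0,0],"dp":[0,0,3],"claw":0},
  {"turn":[0,0,0],"dp":[0,0,4],"claw":0},
  {"turn":[0,0,0],"dp":[0,0,4],"claw":0},
])

```text
time: 8.95
position: [0.5718, 0.1549, 0.1244]
orientation: [0.83, 0.558, -0.0, -0.0]
wrist_force: [0.1, -0.2, -2.4]
gripper_width: 0.0262
gripper_force: 40.4
```

No resistance below the key's top, so the keyway is over the key. Ease down.

Emit:
apply_moves([
  {"turn":[0,0,0],"dp":[0,0,2],"claw":0},
  {"turn":[0,0,0],"dp":[0,0,4],"claw":0},
  {"turn":[0,0,0],"dp":[0,0,6],"claw":0},
  {"turn":[0,0,0],"dp":[0,0,8],"claw":0},
  {"turn":[0,0,0],"dp":[0,0,9],"claw":0},
  {"turn":[0,0,0],"dp":[0,0,10],"claw":0},
  {"turn":[0,0,0],"dp":[0,0,11],"claw":0},
  {"turn":[0,0,0],"dp":[0,0,12],"claw":0},
  {"turn":[0,0,0],"dp":[0,0,12],"claw":0},
])

```text
time: 10.07
position: [0.5718, 0.1548, 0.1124]
orientation: [0.83, 0.558, -0.0, -0.0]
wrist_force: [-0.1, 0.3, -2.1]
gripper_width: 0.0266
gripper_force: 40.4
```

Emit:
apply_moves([
  {"turn":[0,0,0],"dp":[0,0,0.5],"claw":0},
  {"turn":[0,0,0],"dp":[0,0,1],"claw":0},
  {"turn":[0,0,0],"dp":[0,0,1.5],"claw":0},
  {"turn":[0,0,0],"dp":[0,0,2],"claw":0},
  {"turn":[0,0,0],"dp":[0,0,2],"claw":0},
])

```text
time: 10.7
position: [0.572, 0.1549, 0.1107]
orientation: [0.83, 0.558, 0.0, 0.0]
wrist_force: [0.4, -0.3, -1.5]
gripper_width: 0.0263
gripper_force: 40.6
```

Emit:
apply_moves([
  {"turn":[0,0,0],"dp":[0,0,0.5],"claw":0},
  {"turn":[0,0,0],"dp":[0,0,1],"claw":0},
  {"turn":[0,0,0],"dp":[0,0,1],"claw":0},
])

```text
time: 11.08
position: [0.5721, 0.1549, 0.1097]
orientation: [0.83, 0.558, 0.0, 0.0]
wrist_force: [-0.3, -0.7, 1.7]
gripper_width: 0.0263
gripper_force: 40.8
```

Seated: the load rises where predicted (TCP about 0.1117). I back off to zero wrist force and release.

Emit:
apply_moves([
  {"turn":[0,0,0],"dp":[0,0,-0.6],"claw":0},
  {"turn":[0,0,0],"dp":[0,0,-0.6],"claw":0.4},
  {"turn":[0,0,0],"dp":[0,0,-0.6],"claw":0.7},
  {"turn":[0,0,0],"dp":[0,0,-0.6],"claw":1},
  {"turn":[0,0,0],"dp":[0,0,-0.6],"claw":1},
  {"turn":[0,0,0],"dp":[0,0,-0.6],"claw":1},
  {"turn":[0,0,0],"dp":[0,0,-0.6],"claw":1},
], newtons=20)

```text
time: 11.95
position: [0.5719, 0.1549, 0.1101]
orientation: [0.83, 0.558, 0.0, 0.0]
wrist_force: [0.5, 0.2, 0.4]
gripper_width: 0.0852
gripper_force: 0.0
```

Emit:
apply_moves([
  {"turn":[0,0,0],"dp":[0,0,-10],"claw":1},
  {"turn":[0,0,0],"dp":[0,0,-30],"claw":1},
  {"turn":[0,0,0],"dp":[0,0,-70],"claw":1},
  {"turn":[0,0,0],"dp":[0,0,-120],"claw":1},
  {"turn":[0,0,0],"dp":[-60,0,-130],"claw":1},
  {"turn":[0,0,0],"dp":[-80,0,-130],"claw":1},
  {"turn":[0,0,0],"dp":[-80,0,-130],"claw":1},
])

```text
time: 12.82
position: [0.5413, 0.08, 0.2404]
orientation: [0.83, 0.557, 0.0, -0.0]
wrist_force: [-0.3, -0.1, 0.8]
gripper_width: 0.0854
gripper_force: 0.0
```

Run:
```python
from h import *
s=r.sense();c=r.get_calibration("wrist"); im=np.ascontiguousarray(r.get_image("wrist")[:,:,::-1]); print(s["gripper_width"],s["wrist_force"],s["time"])
for z,k in((.148,(0,255,0)),(.104,(0,255,255))):
    print(z,proj("wrist",[.5722,.1551,z],c))
hsv=cv2.cvtColor(im,cv2.COLOR_BGR2HSV); m=cv2.inRange(hsv,(100,120,50),(130,255,255))
cn=max(cv2.findContours(m,0,1)[0],key=cv2.contourArea);h=cv2.convexHull(cn)[:,0]
for z in(.084,.094,.104,.114):
    P=np.array([at("wrist",u,v,z,c)[:2] for u,v in h]).astype(np.float32); print(z,cv2.minEnclosingCircle(P))
cv2.imwrite("pics/end.png",im)
```

```text
0.08542488362323576 [-0.31142473 -0.08641712  0.84077848] 12.825
0.148 [286.39190602 104.09097638]
0.104 [286.39360373 104.24202988]
0.084 ((0.5724115967750549, 0.15429048240184784), 0.04652056470513344)
0.094 ((0.5723955035209656, 0.15429061651229858), 0.045110635459423065)
0.104 ((0.5723794102668762, 0.15429076552391052), 0.04370070621371269)
0.114 ((0.5723633170127869, 0.15429088473320007), 0.04229079559445381)
```

View pics/end.png

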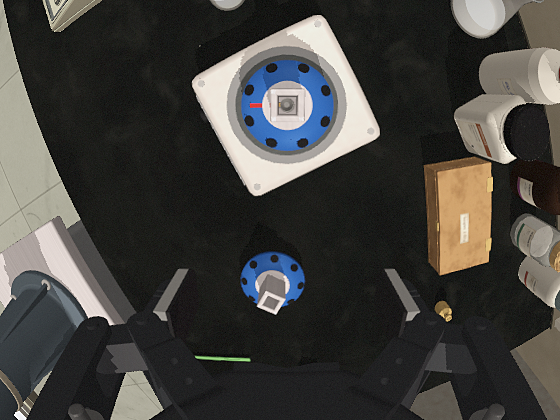

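The rotor sits centred at (287,104) on the drive, upright, with the spindle visible in its grip. Its rim height (0.094) matches the seat plus 18 mm, the rim offset seen while it was held. The gripper is clear.

```bash
python3 -c "
from station import r
print(r.job_done())"
```

```text
the job is handed in; nothing more can be done
None
```

The blue rotor is on the spindle with its keyway over the key, seated and released, and the job was handed in at about 13 s. The hand-in returned no verdict, but my last picture and force readings show it centred, upright and fully home.

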